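# Smooth the burred rim of an opened tin

### The arm

A 7-joint arm with a two-finger parallel gripper is mounted at the origin on a cart in front of the work surface, level with it; the furniture and walls round the work are solid. World frame = base frame: x ahead of the robot, y to its left, z up, the work surface at z = 0. Lengths are in mm, angles in rad, forces in N, time in s.
With the tool pointing down it reaches from about 400 to 875 mm from the base axis. Payload 4.4 kg.
Tool frame: the origin (TCP) lies midway between the tips of the shut fingers; the grasp point (between the pads) lies ctrl.grip_depth behind it (ctrl.grip_depth is the distance from the TCP to the grasp point, in mm); z points along the fingers, y is the line along which they close (so a half turn about z gives the same grasp; the last joint's range is limited). The gripper opens to 85 mm and grips with 20 to 120 N. Pads are 22 mm wide; open, the fingers measure 114 mm over their backs; the gripper's body (76 mm by 85 mm) begins 54 mm behind the grasp point. The pads swing forward as they close: fully open they stand 13 mm farther back than shut.
Start: joints at [1.192, 0.628, 0.038, 1.517, -0.027, 0.996, -0.02], TCP at [200.048, -618.465, 231.313] pointing down, gripper open.
Joint ranges: [-3.06, 3.06], [-0.37, 2.12], [-1.25, 1.32], [0.18, 2.47], [-1.1, 4.24], [0.23, 1.98], [-2.94, 2.94]. Speed limits (rad/s): [2.57, 2.57, 3.14, 3.14, 3.14, 3.14, 3.14].

### API

Orientations are given as [roll, pitch, yaw] about the fixed x, y, z axes, in that order (R = Rz(yaw) Ry(pitch) Rx(roll)).
In Python, from cell import ctrl gives the robot as it stands.
- The arm moves only by the tool carry_out, never from a script. Its argument "deltas" is one flat list of numbers, 7 for each row, row after row: the turn, a rotation vector about the tool's x, y, z in degrees, then the shift along the tool's x, y, z in m, then the closure, from -1 (fully open) to 1 (shut). In form: [wx, wy, wz, dx, dy, dz, claw, wx, wy, wz, dx, dy, dz, claw, ...]. A call has 1 to 12 rows; each row shifts and turns the commanded pose from where the row before left it, along the tool's axes as they then stand; what a row does not reach is not made up. A row lasts 1/8 s, in which the tool goes at most 62.5 mm and 10.7 degrees, less where a joint would pass 70% of its speed; a pose out of reach is approached as far as the arm can. A call with a gripper value outside its range is refused whole. The fingers move at their own pace and stop on an object; the grip force is fixed at half the most. Time passes only in rows, so rows that do not move let the fingers close. It gives the time, the measured TCP pose, the force, the opening and the grip force at its end, in the units of the state.
- ctrl.read_state(): the state, without advancing time (a new reading comes with each control period).
- ctrl.get_image(name): name is "scene" or "top" or "wrist"; returns the picture (384x512x3 uint8, red, green, blue); there is no depth.
- ctrl.calibration(name): a dict with "mtx" (3x3 intrinsics, pixels), "R" (3x3) and "t" (3): a world point X has camera coordinates R X + t. Camera axes: x right, y down, z forward; pixel columns grow to the right and rows downward; lengths in mm; the calibration is good to about 2 mm. A picture is of the moment at which its call begins: read the wrist's pose just before it. calibration takes no time and is no camera call; for the wrist camera it gives the pose at the moment of the call.
- ctrl.finish_job(): hands the job in; it is judged then, once.
The state is a dict: "clock": time; "qpos": joint angles; "qd": joint speeds; "tau": joint torques, N m; "eef_pos": TCP position; "tool_rot": TCP orientation; "force": force on the tool from outside, world axes, zero at the start; "torque": the same for the moment, N m; "width": finger opening in mm; "gripper_force": force on a finger pad.
Only numpy, scipy, OpenCV 4.12 (cv2) and the standard library are available. Lean on these libraries where they do the work, as an engineer would, in place of code of your own. Each camera call takes 0.05 s, during which the arm holds its last target. There are 200 camera calls.

### The job

Take the rim smoother from its stand, set its head into the mouth of the opened tin and run it in one full circle round the inside edge, pressing steadily outward, so that all twelve sharp tabs are folded flat against the wall; once it has begun to fold them, neither lift it out nor take it off to the middle before the circle is finished. Press firmly but do not dent the tin, do not touch the tin with the gripper, then stand the smoother upright in its stand again, let go, and leave the other things where they are.

Things in the scene. Friction and masses are not known exactly. Their poses are not given: they have to be found in the camera images.
- tin: Opened, empty steel food tin, clamped by four small wooden jaws on a round wooden base 140 mm across and 18 mm high that cannot move. Origin: centre of the base's underside; z up. Rim 95 mm above the origin, wall about 4 mm thick, inner floor about 75 mm below the rim. Twelve burr tabs stand inward all round under the rim (see the joints). More than 22 N on tin or tabs dents it.
- tin_mouth (a point): Centre of the tin's mouth, level with the rim, 95 mm above the worktop. The mouth is out of round: an oval 84 mm across inside at its narrowest, 101 mm at its widest, and which way it is widest is not told: feel or look for it. Tabs folded flat take 2 mm off the opening on each side.
- smoother: Rim smoother, 92 mm long, 0.14 kg, head down in its stand. Origin: centre of the head's lower end; z up along the tool. Round polished steel head 26 mm across from 0 to 22 mm; neck 12 mm thick; collar 22 mm wide at 32-36 mm; square wooden handle 24 x 24 mm from 36 to 92 mm, flats facing its x and y. Grip it with the pads centred 54 mm above the origin: fingertips then clear stand and rim.
- head (a point): Middle of the smoother's round head, on its axis, 11 mm above its lower end. In use hold it about 11 mm below the rim and push outward with 5 to 10 N: that lays tabs flat, and the head can slide sideways from one tab to the next, either way round, folding each as it comes.
- stand: Low turned dark wooden ring fixed to the worktop, the smoother's home: 66 mm outside, 33 mm bore right through to the worktop, 28 mm high. Origin: centre of its underside; z up.
- tab_0 (a joint): Burr tab 0 of 12 (counted counterclockwise from above, all round, about 30 degrees apart). 0 = bent 0.24 rad inward as the opener left it, its free lower end 3.1 mm off the wall; 0.24 = flat on the wall. Each tab starts at 0 to 0.06.
- tab_1 (a joint): Burr tab 1; values as tab 0. Each tab is 20 mm wide, curved like the wall, 13 mm long, 2 mm thick, hinged at its upper edge 2 mm below the rim. It gives way to about 2 N at its lower end, stays where it is left and does not spring back.
- tab_2 (a joint): Burr tab 2; values as tab 0
- tab_3 (a joint): Burr tab 3; values as tab 0
- tab_4 (a joint): Burr tab 4; values as tab 0
- tab_5 (a joint): Burr tab 5; values as tab 0
- tab_6 (a joint): Burr tab 6; values as tab 0
- tab_7 (a joint): Burr tab 7; values as tab 0
- tab_8 (a joint): Burr tab 8; values as tab 0
- tab_9 (a joint): Burr tab 9; values as tab 0
- tab_10 (a joint): Burr tab 10; values as tab 0
- tab_11 (a joint): Burr tab 11; values as tab 0
- tumbler: bystander, loose: clear drinking glass, 80 across, 88 high; back right (mm); origin: centre of its underside
- garlic: bystander, loose: garlic bulb, 60 across, behind the work, right (mm); origin: centre of its underside
- lemon: bystander, loose: lemon, 78 long, behind the work (mm); origin: centre of its underside
- mug: bystander, loose: white mug with a handle, 97 high, at the back (mm); origin: centre of its underside
- tealight: bystander, loose: tealight in a metal cup, 38 across, front left (mm); origin: centre of its underside
- fork: bystander, loose: metal fork lying flat, 196 long, at the left (mm); origin: centre of its underside
- teaspoon: bystander, loose: metal teaspoon lying flat at the left, 132 long (mm); origin: centre of its underside

How it is judged:
By the outcome, as a careful person would: the job done as asked, in the order asked, and still so for the second after the job is handed in, with the robot touching nothing.
It also fails if it takes over 70 s, if anything falls off the work surface, if the arm or the gripper's body presses on something with over 40 N, if the wrist force passes 120 N, or if a joint passes its speed limit or range.

## Working session

There is one attempt and no reset: what is moved stays moved. The work goes in short steps, Python scripts to look and compute and a tool call to move; the robot and the scene stay as the last step left them, time stands still between calls to the robot, and variables do not carry over. Pictures are saved under pics/ and viewed, at most 10 in all, crops included, and the job is handed in when it is done.

Besides the shell and the picture viewer there is one more tool, called in YAML: its name, and indented under it one key for each argument. carry_out: Moves the arm, as the interface text tells. Its arguments: {"type":"object","properties":{"deltas":{"type":"array"}},"required":["deltas"]}

```bash
mkdir -p pics
python3 - <<'E'
from cell import ctrl
import cv2
s=ctrl.read_state();print({k:s[k] for k in('clock','eef_pos','tool_rot','force','width')},ctrl.grip_depth)
ims=[]
for n in("scene","top"):
    im=ctrl.get_image(n);cv2.imwrite(f'pics/{n}0.png',im[...,::-1]);c=ctrl.calibration(n);print(n,c)
E
```

```text
{'clock': 0.0, 'eef_pos': array([ 199.87308219, -617.82345928,  230.37077065]), 'tool_rot': array([-3.13962830e+00,  4.09590786e-05,  3.12869184e-01]), 'force': array([-0.435703  ,  0.05958866,  0.00428133]), 'width': 85.37539446923424} 18.700000000000003
scene {'mtx': array([[369.74425462,   0.        , 249.47236078],
       [  0.        , 369.74425462, 196.21592433],
       [  0.        ,   0.        ,   1.        ]]), 'R': array([[-0.40375129, -0.91472495,  0.016222  ],
       [-0.58845176,  0.24607875, -0.77017516],
       [ 0.70050655, -0.32050508, -0.63762612]]), 't': array([366.15215056, 354.10149471, 570.78358112])}
top {'mtx': array([[494.30153077,   0.        , 259.02911772],
       [  0.        , 494.30153077, 192.53590562],
       [  0.        ,   0.        ,   1.        ]]), 'R': array([[-0.05836245, -0.99828899, -0.00359463],
       [-0.97654324,  0.05783797, -0.20740796],
       [ 0.20726099, -0.00859452, -0.97824793]]), 't': array([ 173.39434991,  553.49903472, 1307.7184069 ])}
```

View pics/top0.png

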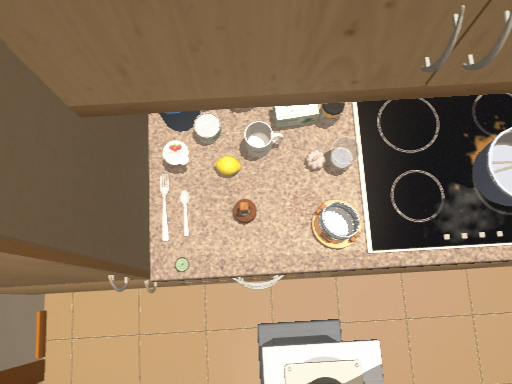

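View pics/scene0.png

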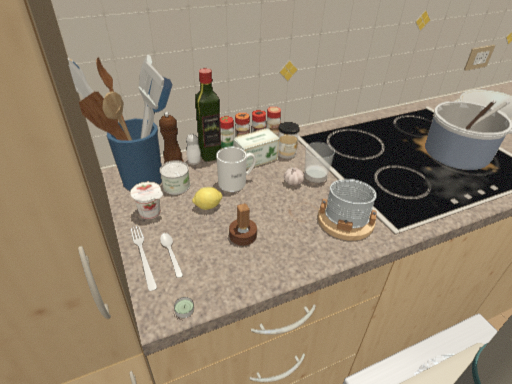

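```bash
cat > h.py <<'E'
import numpy as np,cv2
from cell import ctrl
from scipy.spatial.transform import Rotation as Ro
def pix2w(n,u,v,z,c=None):
    c=c or ctrl.calibration(n);d=c['R'].T@np.linalg.inv(c['mtx'])@[u,v,1];o=-c['R'].T@c['t']
    return o+d*(z-o[2])/d[2]
def w2pix(c,X):
    p=c['mtx']@(c['R']@np.array(X,float)+c['t']);return p[:2]/p[2]
def delta(pos,rpy=None):
    """tool-frame shift (m) and rotvec (deg) from measured pose to goal"""
    s=ctrl.read_state();R=Ro.from_euler('xyz',s['tool_rot'])
    print('at',np.round(s['eef_pos'],1),np.round(s['tool_rot'],3),'F',np.round(s['force'],1),'w',round(s['width'],1),'t',round(s['clock'],2))
    if rpy is not None: print('rot',np.round((R.inv()*Ro.from_euler('xyz',rpy)).as_rotvec(degrees=True),2))
    print('shift m',np.round(R.inv().apply(np.array(pos)-s['eef_pos'])/1000,4))
E
python3 - <<'E'
from h import *
t=cv2.imread('pics/top0.png');s=cv2.imread('pics/scene0.png')
a=cv2.resize(t[190:250,220:370],None,fx=5,fy=5,interpolation=cv2.INTER_CUBIC)
b=cv2.resize(s[175:245,220:380],(750,300),interpolation=cv2.INTER_CUBIC)
cv2.imwrite('pics/c1.png',np.vstack([a,b]))
for n,u,v,z in [('top',245,211,28),('top',245,206,92),('top',336,225,18),('top',341,221,95),('scene',243,233,28),('scene',349,219,18),('scene',351,192,95)]: print(n,u,v,pix2w(n,u,v,z).round(1))
E
```

```text
top 245 211 [518.6 182.7  28. ]
top 245 206 [521.  180.5  92. ]
top 336 225 [465.5 -70.   18. ]
top 341 221 [465.  -71.7  95. ]
scene 243 233 [503.8 194.5  28. ]
scene 349 219 [456.4 -65.7  18. ]
scene 351 192 [468.  -62.2  95. ]
```

View pics/c1.png

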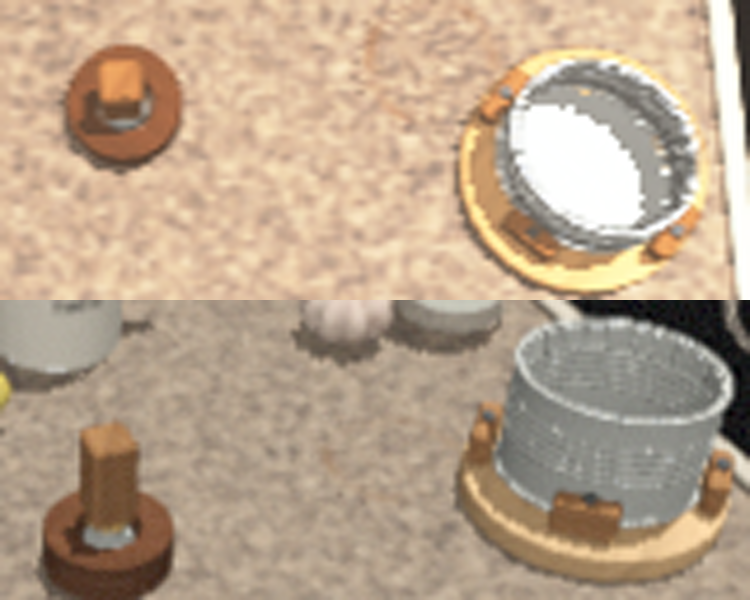

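Run:
```python
from h import *
c=ctrl.calibration('wrist');s=ctrl.read_state();R=Ro.from_euler('xyz',s['tool_rot']).as_matrix()
o=-c['R'].T@c['t'];print('cam in tool',(R.T@(o-s['eef_pos'])).round(1),'axis',(R.T@c['R'].T).round(3).tolist(),c['mtx'][0,0])
# rotate to yaw pi/2, then to above (450,-60,330)
delta([440,-70,330],[np.pi,0,np.pi/2])
G=Ro.from_euler('xyz',[np.pi,0,np.pi/2]);d=np.array([440,-70,330])-s['eef_pos'];print('after turn shift',G.inv().apply(d).round(1))
```

```text
cam in tool [  73.9   -0.2 -143.5] axis [[0.0, -0.958, -0.288], [1.0, 0.001, -0.002], [0.002, -0.288, 0.958]] 312.802914265491
at [ 199.9 -617.9  230.5] [-3.14   0.     0.313] F [-0.4 -0.3 -0.3] w 85.6 t 0.1
rot [-8.000e-02 -6.000e-02 -7.208e+01]
shift m [ 0.3971 -0.4476 -0.0988]
after turn shift [547.9 240.1 -99.5]
```

carry_out:
  deltas: [0, 0, -10.3, 0, 0, 0, -1, 0, 0, -10.3, 0, 0, 0, -1, 0, 0, -10.3, 0, 0, 0, -1, 0, 0, -10.3, 0, 0, 0, -1, 0, 0, -10.3, 0, 0, 0, -1, 0, 0, -10.3, 0, 0, 0, -1, 0, 0, -10.3, 0, 0, 0, -1, 0, 0, 0, 0.044, 0.024, 0, -1, 0, 0, 0, 0.044, 0.024, 0, -1, 0, 0, 0, 0.044, 0.024, 0, -1, 0, 0, 0, 0.044, 0.024, 0, -1, 0, 0, 0, 0.044, 0.024, 0, -1]

```text
clock: 1.6
eef_pos: [320.4, -396.8, 231.1]
tool_rot: [-3.142, -0.0, 1.571]
force: [0.6, 0.3, 0.2]
width: 85.3
gripper_force: 0.0
```

carry_out:
  deltas: [0, 0, 0, 0.044, 0.024, 0, -1, 0, 0, 0, 0.044, 0.024, 0, -1, 0, 0, 0, 0.044, 0.024, 0, -1, 0, 0, 0, 0.044, 0.024, 0, -1, 0, 0, 0, 0.044, 0.024, 0.015, -1, 0, 0, 0, 0.044, 0.024, 0.015, -1, 0, 0, 0, 0, 0, 0, -1]

```text
clock: 2.48
eef_pos: [465.1, -129.6, 200.4]
tool_rot: [-3.141, -0.003, 1.579]
force: [0.4, -1.1, -0.7]
width: 85.3
gripper_force: 0.0
```

Run:
```python
from h import *
import pickle
c=ctrl.calibration('wrist');im=ctrl.get_image('wrist')[...,::-1].copy();pickle.dump(c,open('c_tin.pkl','wb'))
cv2.imwrite('pics/w_tin.png',cv2.resize(im,(800,600),interpolation=cv2.INTER_CUBIC));cv2.imwrite('pics/w_tin_raw.png',im)
delta([465,-130,200],[np.pi,0,np.pi/2]);print(ctrl.read_state()['qpos'].round(2),w2pix(c,[466,-70,95])*800/512)
```

```text
at [ 464.  -132.4  200.7] [-3.140e+00 -1.000e-03  1.576e+00] F [-0.1  0.3 -0.3] w 85.5 t 2.52
rot [-0.08 -0.05  0.28]
shift m [0.0024 0.001  0.0007]
[ 0.48  0.45 -0.36  2.    0.23  0.73 -0.02] [398.06398591 190.40513574]
```

View pics/w_tin.png

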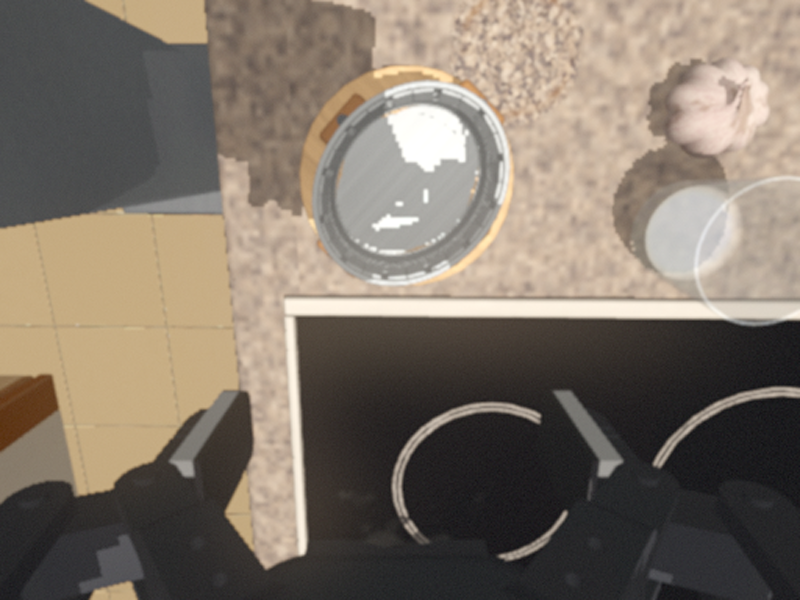

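Run:
```python
from h import *
import pickle
c=pickle.load(open('c_tin.pkl','rb'));im=cv2.imread('pics/w_tin_raw.png')
# rectified: px (u,v)-> world x=466+(u-300)/4, y=-70-(v-300)/4
src=[];dst=[]
for a,b in[(0,0),(600,0),(600,600),(0,600)]:
    dst.append([a,b]);src.append(w2pix(c,[466+(a-300)/4,-70-(b-300)/4,95]))
H=cv2.getPerspectiveTransform(np.float32(src),np.float32(dst))
r=cv2.warpPerspective(im,H,(600,600),flags=cv2.INTER_CUBIC)
for k in range(0,601,100): cv2.line(r,(k,0),(k,8),(0,0,255),1);cv2.line(r,(0,k),(8,k),(0,0,255),1)
cv2.imwrite('pics/rect.png',r)
```

```text
(no output)
```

View pics/rect.png

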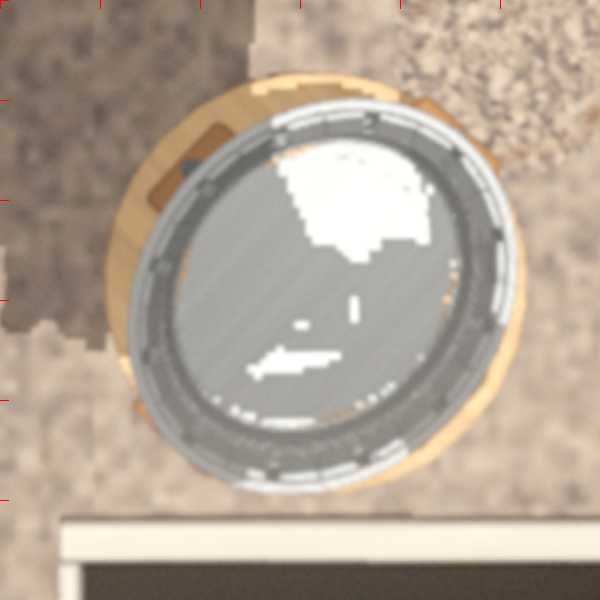

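carry_out:
  deltas: [0, 0, 0, 0.0514, 0.0096, 0, -1, 0, 0, 0, 0.0514, 0.0096, 0, -1, 0, 0, 0, 0.0514, 0.0096, 0, -1, 0, 0, 0, 0.0514, 0.0096, 0, -1, 0, 0, 0, 0.0514, 0.0096, 0, -1, 0, 0, 0, 0, 0, 0, -1, 0, 0, 0, 0, 0, 0, -1]

```text
clock: 3.4
eef_pos: [511.7, 120.6, 201.2]
tool_rot: [-3.141, 0.002, 1.569]
force: [-0.0, -0.2, 0.0]
width: 85.2
gripper_force: 0.0
```

Run:
```python
from h import *
import pickle
c=ctrl.calibration('wrist');im=ctrl.get_image('wrist')[...,::-1].copy();pickle.dump(c,open('c_st.pkl','wb'))
cv2.imwrite('pics/w_st_raw.png',im)
delta([512,125,200],[np.pi,0,np.pi/2])
X0=np.array([512.,185])
rs=[]
for z in(92,28):
    src=[];dst=[]
    for a,b in[(0,0),(400,0),(400,600),(0,600)]:
        dst.append([a,b]);src.append(w2pix(c,[X0[0]+(a-200)/4,X0[1]-(b-300)/4,z]))
    r=cv2.warpPerspective(im,cv2.getPerspectiveTransform(np.float32(src),np.float32(dst)),(400,600),flags=cv2.INTER_CUBIC)
    for k in range(0,601,100): cv2.line(r,(k,0),(k,8),(0,0,255),1);cv2.line(r,(0,k),(8,k),(0,0,255),1)
    rs.append(r)
cv2.imwrite('pics/rect_st.png',np.hstack(rs))
```

```text
at [511.7 120.  201.2] [-3.141e+00  2.000e-03  1.568e+00] F [-0.1  0.1 -0.1] w 85.4 t 3.45
rot [-0.04  0.1  -0.16]
shift m [0.005  0.0003 0.0012]
```

View pics/rect_st.png

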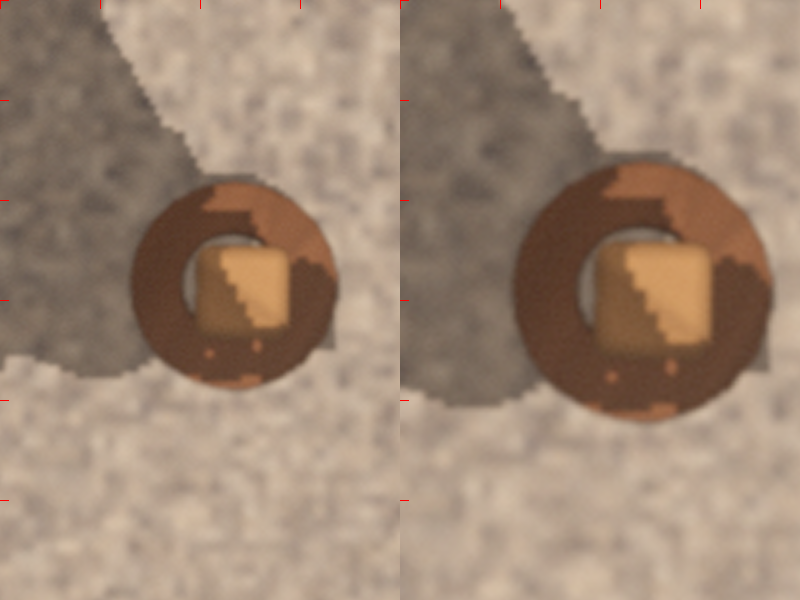

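carry_out:
  deltas: [0, 0, 0, 0.0338, 0.0056, 0, -1, 0, 0, 0, 0.0338, 0.0056, 0, -1, 0, 0, 0, 0, 0, 0.03, -1, 0, 0, 0, 0, 0, 0.03, -1, 0, 0, 0, 0, 0, 0, -1, 0, 0, 0, 0, 0, 0, -1]

```text
clock: 4.2
eef_pos: [523.8, 189.2, 142.3]
tool_rot: [3.14, -0.0, 1.569]
force: [0.4, -0.1, -0.3]
width: 85.4
gripper_force: 0.0
```

Run:
```python
from h import *
for i in range(2): delta([522.9,187.5,35.5],[np.pi,0,np.pi/2])
```

```text
at [523.8 189.2 142.3] [ 3.14  -0.     1.569] F [ 0.4 -0.1 -0.3] w 85.4 t 4.2
rot [ 0.07 -0.   -0.09]
shift m [-0.0017 -0.001   0.1068]
at [523.8 189.2 142.3] [ 3.14  -0.     1.569] F [ 0.4 -0.1 -0.3] w 85.4 t 4.2
rot [ 0.07 -0.   -0.09]
shift m [-0.0017 -0.001   0.1068]
```

carry_out:
  deltas: [0, 0, 0, -0.0017, -0.001, 0.03, -1, 0, 0, 0, 0, 0, 0.03, -1, 0, 0, 0, 0, 0, 0.03, -1, 0, 0, 0, 0, 0, 0.016, -1, 0, 0, 0, 0, 0, 0, -1, 0, 0, 0, 0, 0, 0, -1]

```text
clock: 4.95
eef_pos: [522.9, 188.9, 36.5]
tool_rot: [3.14, -0.001, 1.571]
force: [0.0, 0.9, 0.2]
width: 85.2
gripper_force: 0.0
```

Run:
```python
from h import *
delta([522.9,187.5,35.5],[np.pi,0,np.pi/2])
```

```text
at [522.9 188.9  36.5] [ 3.140e+00 -1.000e-03  1.571e+00] F [0.  0.9 0.2] w 85.2 t 4.95
rot [ 0.12 -0.05  0.01]
shift m [-0.0014 -0.      0.001 ]
```

Close the gripper, with a slight adjustment.

carry_out:
  deltas: [0, 0, 0, -0.001, 0, 0.001, 0, 0, 0, 0, 0, 0, 0, 1, 0, 0, 0, 0, 0, 0, 1, 0, 0, 0, 0, 0, 0, 1, 0, 0, 0, 0, 0, 0, 1, 0, 0, 0, 0, 0, 0, 1, 0, 0, 0, 0, 0, 0, 1]

```text
clock: 5.82
eef_pos: [522.2, 187.7, 34.6]
tool_rot: [3.141, -0.0, 1.571]
force: [-0.3, 0.0, 4.8]
width: 23.2
gripper_force: 59.1
```

carry_out:
  deltas: [0, 0, 0, 0, 0, -0.015, 1, 0, 0, 0, 0, 0, -0.03, 1, 0, 0, 0, 0, 0, -0.04, 1, 0, 0, 0, 0, 0, -0.04, 1, 0, 0, 0, 0, 0, -0.02, 1, 0, 0, 0, 0, 0, 0, 1, 0, 0, 0, 0, 0, 0, 1]

```text
clock: 6.7
eef_pos: [521.2, 187.0, 178.5]
tool_rot: [-3.14, 0.001, 1.571]
force: [-0.2, 0.1, -1.5]
width: 23.2
gripper_force: 58.9
```

Run:
```python
from h import *
im=ctrl.get_image('wrist')[...,::-1].copy()
cv2.imwrite('pics/grip.png',im)
c=ctrl.calibration('wrist')
delta([471.6,-68.9,170],[np.pi,0,np.pi/2])
```

```text
at [521.1 187.  178.2] [-3.139e+00  1.000e-03  1.571e+00] F [-0.1 -0.5 -1.4] w 23.3 t 6.75
rot [-0.13  0.06  0.02]
shift m [-0.2559 -0.0495  0.0086]
```

View pics/grip.png

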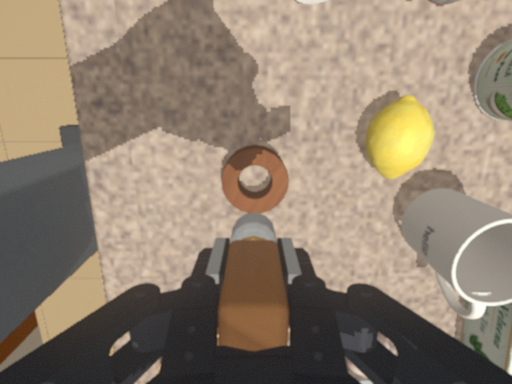

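carry_out:
  deltas: [0, 0, 0, -0.0426, -0.0083, 0, 1, 0, 0, 0, -0.0426, -0.0083, 0, 1, 0, 0, 0, -0.0426, -0.0083, 0, 1, 0, 0, 0, -0.0426, -0.0083, 0, 1, 0, 0, 0, -0.0426, -0.0083, 0, 1, 0, 0, 0, -0.0426, -0.0083, 0, 1, 0, 0, 0, 0, 0, 0, 1, 0, 0, 0, 0, 0, 0, 1]

```text
clock: 7.75
eef_pos: [472.0, -67.5, 178.7]
tool_rot: [-3.141, -0.001, 1.571]
force: [0.5, 0.9, -1.0]
width: 23.7
gripper_force: 59.0
```

Run:
```python
from h import *
delta([471.6,-68.9,108.3],[np.pi,0,np.pi/2])
im=ctrl.get_image('wrist')[...,::-1].copy()
cv2.imwrite('pics/over.png',im)
c=ctrl.calibration('wrist')
```

```text
at [472.  -67.5 178.7] [-3.141e+00 -1.000e-03  1.571e+00] F [ 0.5  0.9 -1. ] w 23.7 t 7.75
rot [-0.06 -0.05  0.02]
shift m [-0.0015 -0.0003  0.0704]
```

View pics/over.png

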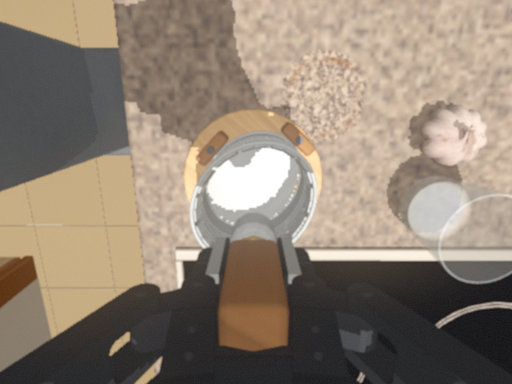

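carry_out:
  deltas: [0, 0, 0, -0.0015, 0, 0.02, 1, 0, 0, 0, 0, 0, 0.02, 1, 0, 0, 0, 0, 0, 0.02, 1, 0, 0, 0, 0, 0, 0.01, 1, 0, 0, 0, 0, 0, 0, 1, 0, 0, 0, 0, 0, 0, 1]

```text
clock: 8.55
eef_pos: [472.8, -69.2, 109.8]
tool_rot: [3.141, -0.0, 1.572]
force: [-0.2, -0.6, -1.1]
width: 23.3
gripper_force: 59.0
```

```bash
cat > path.py <<'E'
from h import *
C=np.array([471.6,-68.9]);TH=np.radians(46.5);A,B=50.5,42.
def head(phi,press,C=C,TH=TH):
    """head centre for outward normal angle phi (deg), commanded `press` mm past the folded tab"""
    n=np.array([np.cos(np.radians(phi)),np.sin(np.radians(phi))])
    e=np.radians(phi)-TH;h=np.hypot(A*np.cos(e),B*np.sin(e))
    p=np.array([A*A*np.cos(e),B*B*np.sin(e)])/h
    R=np.array([[np.cos(TH),-np.sin(TH)],[np.sin(TH),np.cos(TH)]])
    return C+R@p-(15-press)*n
def rows(phis,press,start):
    q=[start]+[head(f,press) for f in phis];d=np.diff(q,axis=0)
    return [(round(y/1000,4),round(x/1000,4)) for x,y in d],q[-1]
def fn(F,phi):
    a=np.radians(phi);return F[0]*np.cos(a)+F[1]*np.sin(a),-F[0]*np.sin(a)+F[1]*np.cos(a)
E
python3 - <<'E'
from path import *
P=[];
for i in range(6):
    s=ctrl.read_state();P.append(s['eef_pos']);ctrl.get_image('top')
print(np.round(P,1),np.mean(P,0).round(2),s['force'].round(1),s['tool_rot'].round(3))
for f in(-45,135,45,225): print(f,head(f,0).round(1))
E
```

```text
[[472.8 -69.2 109.8]
 [472.9 -69.4 109.9]
 [472.8 -69.5 110. ]
 [472.7 -69.6 109.9]
 [472.6 -69.6 109.9]
 [472.6 -69.7 109.8]] [472.74 -69.5  109.88] [-0.3  1.  -2. ] [3.141 0.    1.571]
-45 [490.4 -88.3]
135 [452.8 -49.5]
45 [496.4 -43.5]
225 [446.8 -94.3]
```

carry_out:
  deltas: [0, 0, 0, 0.0045, -0.0045, 0.001, 1, 0, 0, 0, 0.0045, -0.0045, 0.001, 1, 0, 0, 0, 0.0045, -0.0045, 0, 1, 0, 0, 0, 0.0045, -0.0045, 0, 1, 0, 0, 0, 0, 0, 0, 1]

```text
clock: 9.48
eef_pos: [454.0, -51.2, 107.4]
tool_rot: [-3.142, 0.0, 1.572]
force: [-0.7, -0.4, -0.5]
width: 23.4
gripper_force: 59.0
```

carry_out:
  deltas: [0, 0, 0, 0.0007, -0.0007, 0, 1, 0, 0, 0, 0.0007, -0.0007, 0, 1, 0, 0, 0, 0, 0, 0, 1]

```text
clock: 9.85
eef_pos: [453.4, -50.5, 107.4]
tool_rot: [3.141, 0.0, 1.571]
force: [2.4, -0.6, -2.0]
width: 23.3
gripper_force: 59.0
```

carry_out:
  deltas: [0, 0, 0, 0.0007, -0.0007, 0, 1, 0, 0, 0, 0.0007, -0.0007, 0, 1, 0, 0, 0, 0, 0, 0, 1]

```text
clock: 10.22
eef_pos: [452.1, -49.0, 107.5]
tool_rot: [3.14, 0.0, 1.571]
force: [2.9, -2.8, -2.4]
width: 23.7
gripper_force: 58.8
```

carry_out:
  deltas: [0, 0, 0, 0.0007, -0.0007, 0, 1, 0, 0, 0, 0, 0, 0, 1]

```text
clock: 10.48
eef_pos: [451.7, -48.6, 107.5]
tool_rot: [3.14, 0.001, 1.571]
force: [4.2, -4.7, -3.4]
width: 23.2
gripper_force: 58.8
```

Run:
```python
from path import *
print(head(135,2.1).round(1))
r,q=rows(range(140,536,5),2.4,head(135,2.3))
for i in range(0,len(r),6): print(135+5*i,r[i:i+6])
```

```text
[451.4 -48. ]
135 [(np.float64(-0.003), np.float64(-0.0029)), (np.float64(-0.0033), np.float64(-0.0025)), (np.float64(-0.0034), np.float64(-0.0022)), (np.float64(-0.0035), np.float64(-0.0018)), (np.float64(-0.0035), np.float64(-0.0014)), (np.float64(-0.0034), np.float64(-0.0011))]
165 [(np.float64(-0.0033), np.float64(-0.0007)), (np.float64(-0.0031), np.float64(-0.0004)), (np.float64(-0.003), np.float64(-0.0001)), (np.float64(-0.0028), np.float64(0.0001)), (np.float64(-0.0026), np.float64(0.0003)), (np.float64(-0.0024), np.float64(0.0005))]
195 [(np.float64(-0.0022), np.float64(0.0007)), (np.float64(-0.002), np.float64(0.0008)), (np.float64(-0.0019), np.float64(0.001)), (np.float64(-0.0017), np.float64(0.0011)), (np.float64(-0.0016), np.float64(0.0012)), (np.float64(-0.0014), np.float64(0.0013))]
225 [(np.float64(-0.0013), np.float64(0.0014)), (np.float64(-0.0012), np.float64(0.0016)), (np.float64(-0.0011), np.float64(0.0017)), (np.float64(-0.001), np.float64(0.0018)), (np.float64(-0.0008), np.float64(0.002)), (np.float64(-0.0007), np.float64(0.0021))]
255 [(np.float64(-0.0005), np.f
[... 1716 characters left out ...]
004), np.float64(-0.003)), (np.float64(-0.0007), np.float64(-0.0032))]
465 [(np.float64(-0.001), np.float64(-0.0033)), (np.float64(-0.0014), np.float64(-0.0034)), (np.float64(-0.0018), np.float64(-0.0034)), (np.float64(-0.0021), np.float64(-0.0034)), (np.float64(-0.0025), np.float64(-0.0033)), (np.float64(-0.0028), np.float64(-0.0031))]
495 [(np.float64(-0.0031), np.float64(-0.0028)), (np.float64(-0.0033), np.float64(-0.0025)), (np.float64(-0.0034), np.float64(-0.0022)), (np.float64(-0.0035), np.float64(-0.0018)), (np.float64(-0.0035), np.float64(-0.0014)), (np.float64(-0.0034), np.float64(-0.0011))]
525 [(np.float64(-0.0033), np.float64(-0.0007)), (np.float64(-0.0031), np.float64(-0.0004))]
```

carry_out:
  deltas: [0, 0, 0, -0.0014, -0.0016, 0, 1, 0, 0, 0, -0.0015, -0.0015, 0, 1, 0, 0, 0, -0.0016, -0.0013, 0, 1, 0, 0, 0, -0.0017, -0.0013, 0, 1, 0, 0, 0, -0.0017, -0.0011, 0, 1, 0, 0, 0, -0.0017, -0.0011, 0, 1]

```text
clock: 11.22
eef_pos: [445.5, -57.0, 107.9]
tool_rot: [3.136, -0.001, 1.572]
force: [5.7, -1.2, -1.1]
width: 23.6
gripper_force: 59.2
```

carry_out:
  deltas: [0, 0, 0, -0.0017, -0.001, 0, 1, 0, 0, 0, -0.0017, -0.001, 0, 1, 0, 0, 0, -0.0017, -0.0008, 0, 1, 0, 0, 0, -0.0017, -0.0008, 0, 1, 0, 0, 0, -0.0017, -0.0006, 0, 1, 0, 0, 0, -0.0017, -0.0006, 0, 1]

```text
clock: 11.98
eef_pos: [441.0, -66.4, 107.9]
tool_rot: [3.136, -0.002, 1.572]
force: [6.7, 0.5, -2.1]
width: 23.2
gripper_force: 59.1
```

```bash
cat > st.py <<'E'
import sys
from path import *
phi=float(sys.argv[1]);s=ctrl.read_state();n,t=fn(s['force'],phi);p=s['eef_pos'][:2]
h=head(phi,0);a=np.radians(phi);d=p-h
print('normal',round(-n,1),'tang',round(t,1),'outward past model',round(d@[np.cos(a),np.sin(a)],1),'ahead',round(d@[-np.sin(a),np.cos(a)],1))
E
python3 st.py 165
```

```text
normal 6.3 tang -2.2 outward past model 1.1 ahead -2.0
```

carry_out:
  deltas: [0, 0, 0, -0.0016, -0.0004, 0, 1, 0, 0, 0, -0.0017, -0.0003, 0, 1, 0, 0, 0, -0.0015, -0.0002, 0, 1, 0, 0, 0, -0.0016, -0.0002, 0, 1, 0, 0, 0, -0.0015, -0.0001, 0, 1, 0, 0, 0, -0.0015, 0, 0, 1, 0, 0, 0, -0.0014, 0, 0, 1, 0, 0, 0, -0.0014, 0.0001, 0, 1, 0, 0, 0, -0.0013, 0.0001, 0, 1, 0, 0, 0, -0.0013, 0.0002, 0, 1, 0, 0, 0, -0.0012, 0.0002, 0, 1, 0, 0, 0, -0.0012, 0.0003, 0, 1]

```text
clock: 13.48
eef_pos: [439.9, -82.6, 107.7]
tool_rot: [3.137, -0.003, 1.573]
force: [4.3, 3.6, -1.5]
width: 22.9
gripper_force: 59.2
```

```bash
python3 st.py 195
```

```text
normal 5.1 tang -2.4 outward past model 0.8 ahead -2.2
```

carry_out:
  deltas: [0, 0, 0, -0.0022, 0.0004, 0, 1, 0, 0, 0, -0.0021, 0.0006, 0, 1, 0, 0, 0, -0.0019, 0.0009, 0, 1, 0, 0, 0, -0.0018, 0.0011, 0, 1, 0, 0, 0, -0.0017, 0.0012, 0, 1, 0, 0, 0, -0.0015, 0.0013, 0, 1]

```text
clock: 14.22
eef_pos: [444.8, -92.6, 107.5]
tool_rot: [3.139, -0.004, 1.574]
force: [2.8, 5.3, -2.1]
width: 23.3
gripper_force: 59.3
```

```bash
python3 st.py 225
```

```text
normal 5.7 tang -1.8 outward past model 0.2 ahead -2.6
```

carry_out:
  deltas: [0, 0, 0, -0.0015, 0.0013, 0, 1, 0, 0, 0, -0.0014, 0.0015, 0, 1, 0, 0, 0, -0.0012, 0.0016, 0, 1, 0, 0, 0, -0.0011, 0.0018, 0, 1, 0, 0, 0, -0.0009, 0.002, 0, 1, 0, 0, 0, -0.0007, 0.0021, 0, 1]

```text
clock: 14.98
eef_pos: [453.1, -98.9, 107.1]
tool_rot: [-3.141, -0.005, 1.574]
force: [-0.5, 8.2, -0.8]
width: 23.6
gripper_force: 59.4
```

```bash
python3 st.py 255
```

```text
normal 7.8 tang -2.7 outward past model 0.1 ahead -3.3
```

carry_out:
  deltas: [0, 0, 0, -0.0002, 0.0011, 0, 1, 0, 0, 0, -0.0002, 0.0012, 0, 1, 0, 0, 0, -0.0001, 0.0012, 0, 1, 0, 0, 0, -0.0001, 0.0013, 0, 1, 0, 0, 0, 0, 0.0013, 0, 1, 0, 0, 0, 0, 0.0014, 0, 1, 0, 0, 0, 0.0001, 0.0014, 0, 1, 0, 0, 0, 0.0001, 0.0015, 0, 1, 0, 0, 0, 0.0002, 0.0015, 0, 1, 0, 0, 0, 0.0002, 0.0015, 0, 1, 0, 0, 0, 0.0003, 0.0016, 0, 1, 0, 0, 0, 0.0004, 0.0016, 0, 1]

```text
clock: 16.48
eef_pos: [468.2, -100.1, 106.8]
tool_rot: [-3.138, -0.002, 1.573]
force: [-0.7, 5.0, -1.7]
width: 23.5
gripper_force: 59.4
```

```bash
python3 st.py 285
```

```text
normal 5.0 tang 0.7 outward past model -0.2 ahead -3.5
```

carry_out:
  deltas: [0, 0, 0, 0.0003, 0.0017, 0, 1, 0, 0, 0, 0.0004, 0.0017, 0, 1, 0, 0, 0, 0.0005, 0.0018, 0, 1, 0, 0, 0, 0.0006, 0.0018, 0, 1, 0, 0, 0, 0.0008, 0.0018, 0, 1, 0, 0, 0, 0.0009, 0.0017, 0, 1, 0, 0, 0, 0.001, 0.0017, 0, 1, 0, 0, 0, 0.001, 0.0017, 0, 1, 0, 0, 0, 0.0012, 0.0017, 0, 1, 0, 0, 0, 0.0013, 0.0016, 0, 1, 0, 0, 0, 0.0014, 0.0016, 0, 1, 0, 0, 0, 0.0014, 0.0015, 0, 1]

```text
clock: 17.98
eef_pos: [487.3, -90.8, 106.6]
tool_rot: [-3.135, -0.001, 1.571]
force: [-4.6, 3.0, -1.4]
width: 23.4
gripper_force: 59.5
```

```bash
python3 st.py 315
```

```text
normal 5.4 tang -1.1 outward past model -0.4 ahead -3.9
```

carry_out:
  deltas: [0, 0, 0, 0.0015, 0.0015, -0.0001, 1, 0, 0, 0, 0.0015, 0.0015, -0.0001, 1, 0, 0, 0, 0.0016, 0.0014, -0.0001, 1, 0, 0, 0, 0.0016, 0.0013, -0.0001, 1, 0, 0, 0, 0.0016, 0.0012, -0.0001, 1, 0, 0, 0, 0.0017, 0.0011, -0.0001, 1, 0, 0, 0, 0.0017, 0.0009, -0.0001, 1, 0, 0, 0, 0.0018, 0.0009, -0.0001, 1, 0, 0, 0, 0.0017, 0.0007, 0, 1, 0, 0, 0, 0.0018, 0.0007, 0, 1, 0, 0, 0, 0.0017, 0.0006, 0, 1, 0, 0, 0, 0.0017, 0.0005, 0, 1]

```text
clock: 19.48
eef_pos: [500.7, -72.2, 107.6]
tool_rot: [-3.137, 0.001, 1.57]
force: [-5.1, -0.0, -1.8]
width: 23.3
gripper_force: 59.5
```

```bash
python3 st.py 345
```

```text
normal 4.9 tang -1.3 outward past model -0.1 ahead -3.2
```

carry_out:
  deltas: [0, 0, 0, 0.0016, 0.0006, 0, 1, 0, 0, 0, 0.0017, 0.0005, 0, 1, 0, 0, 0, 0.0015, 0.0004, 0, 1, 0, 0, 0, 0.0016, 0.0003, 0, 1, 0, 0, 0, 0.0015, 0.0001, 0, 1, 0, 0, 0, 0.0015, 0.0001, 0, 1, 0, 0, 0, 0.0014, 0, 0, 1, 0, 0, 0, 0.0014, 0, 0, 1, 0, 0, 0, 0.0013, -0.0001, 0, 1, 0, 0, 0, 0.0013, -0.0001, 0, 1, 0, 0, 0, 0.0012, -0.0002, 0, 1, 0, 0, 0, 0.0012, -0.0003, 0, 1]

```text
clock: 20.98
eef_pos: [502.8, -56.1, 107.9]
tool_rot: [-3.139, 0.002, 1.57]
force: [-5.3, -1.2, -1.4]
width: 23.3
gripper_force: 59.5
```

```bash
python3 st.py 375
```

```text
normal 5.5 tang 0.2 outward past model 0.1 ahead -2.9
```

carry_out:
  deltas: [0, 0, 0, 0.0023, -0.0005, 0, 1, 0, 0, 0, 0.0021, -0.0006, 0, 1, 0, 0, 0, 0.002, -0.0009, 0, 1, 0, 0, 0, 0.0017, -0.0011, 0, 1, 0, 0, 0, 0.0016, -0.0012, 0, 1, 0, 0, 0, 0.0014, -0.0013, 0, 1]

```text
clock: 21.72
eef_pos: [498.6, -45.2, 108.2]
tool_rot: [3.141, 0.002, 1.57]
force: [-2.2, -5.6, -2.1]
width: 23.3
gripper_force: 59.5
```

```bash
python3 st.py 405
```

```text
normal 5.5 tang -2.5 outward past model 0.3 ahead -2.8
```

carry_out:
  deltas: [0, 0, 0, 0.0015, -0.0013, 0, 1, 0, 0, 0, 0.0014, -0.0015, 0, 1, 0, 0, 0, 0.0012, -0.0016, 0, 1, 0, 0, 0, 0.001, -0.0018, 0, 1, 0, 0, 0, 0.0008, -0.002, 0, 1, 0, 0, 0, 0.0007, -0.0021, 0, 1]

```text
clock: 22.48
eef_pos: [489.5, -37.8, 108.5]
tool_rot: [3.139, 0.001, 1.57]
force: [0.3, -6.1, -1.1]
width: 23.2
gripper_force: 59.5
```

```bash
python3 st.py 435
```

```text
normal 5.8 tang -1.9 outward past model 1.0 ahead -2.4
```

carry_out:
  deltas: [0, 0, 0, 0.0004, -0.0011, 0.0001, 1, 0, 0, 0, 0.0004, -0.0012, 0.0001, 1, 0, 0, 0, 0.0003, -0.0012, 0.0001, 1, 0, 0, 0, 0.0002, -0.0013, 0.0001, 1, 0, 0, 0, 0.0001, -0.0013, 0.0001, 1, 0, 0, 0, 0.0001, -0.0014, 0, 1, 0, 0, 0, 0, -0.0014, 0, 1, 0, 0, 0, 0, -0.0015, 0, 1, 0, 0, 0, -0.0002, -0.0015, 0, 1, 0, 0, 0, -0.0002, -0.0015, 0, 1, 0, 0, 0, -0.0003, -0.0016, 0, 1, 0, 0, 0, -0.0004, -0.0016, 0, 1]

```text
clock: 23.98
eef_pos: [473.6, -36.6, 108.2]
tool_rot: [3.137, -0.0, 1.571]
force: [2.7, -4.5, -1.6]
width: 23.3
gripper_force: 59.6
```

```bash
python3 st.py 465
```

```text
normal 5.1 tang -1.4 outward past model 1.2 ahead -2.4
```

carry_out:
  deltas: [0, 0, 0, -0.0003, -0.0017, 0, 1, 0, 0, 0, -0.0004, -0.0017, 0, 1, 0, 0, 0, -0.0006, -0.0018, 0, 1, 0, 0, 0, -0.0006, -0.0018, 0, 1, 0, 0, 0, -0.0008, -0.0017, 0, 1, 0, 0, 0, -0.0009, -0.0017, 0, 1, 0, 0, 0, -0.001, -0.0017, 0, 1, 0, 0, 0, -0.001, -0.0017, 0, 1, 0, 0, 0, -0.0012, -0.0017, 0, 1, 0, 0, 0, -0.0012, -0.0016, 0, 1, 0, 0, 0, -0.0014, -0.0016, 0, 1, 0, 0, 0, -0.0014, -0.0015, 0, 1]

```text
clock: 25.48
eef_pos: [454.6, -46.4, 108.3]
tool_rot: [3.135, -0.001, 1.572]
force: [4.6, -2.9, -1.4]
width: 23.6
gripper_force: 59.6
```

```bash
python3 st.py 495
```

```text
normal 5.3 tang -1.2 outward past model 0.9 ahead -3.4
```

carry_out:
  deltas: [0, 0, 0, -0.0014, -0.0016, 0, 1, 0, 0, 0, -0.0014, -0.0016, 0, 1, 0, 0, 0, -0.0016, -0.0014, 0, 1, 0, 0, 0, -0.0016, -0.0013, 0, 1, 0, 0, 0, -0.0017, -0.0011, 0, 1, 0, 0, 0, -0.0017, -0.0011, 0, 1, 0, 0, 0, -0.0017, -0.0009, 0, 1, 0, 0, 0, -0.0017, -0.0009, 0, 1, 0, 0, 0, -0.0017, -0.0007, 0, 1, 0, 0, 0, -0.0017, -0.0007, 0, 1, 0, 0, 0, -0.0017, -0.0006, 0, 1, 0, 0, 0, -0.0017, -0.0005, 0, 1]

```text
clock: 26.98
eef_pos: [441.2, -65.7, 108.1]
tool_rot: [3.137, -0.002, 1.572]
force: [5.5, 0.6, -2.0]
width: 23.4
gripper_force: 59.7
```

```bash
python3 st.py 525
```

```text
normal 5.1 tang -2.0 outward past model 1.1 ahead -2.7
```

carry_out:
  deltas: [0, 0, 0, 0, 0.008, 0, 1, 0, 0, 0, 0, 0.008, 0, 1, 0, 0, 0, 0, 0.008, 0, 1, 0, 0, 0, 0, 0.008, 0, 1, 0, 0, 0, 0, 0, -0.02, 1, 0, 0, 0, 0, 0, -0.03, 1, 0, 0, 0, 0, 0, -0.03, 1, 0, 0, 0, 0, 0, 0, 1]

```text
clock: 27.98
eef_pos: [472.6, -66.8, 189.3]
tool_rot: [3.137, 0.0, 1.571]
force: [0.3, -0.0, -1.9]
width: 23.2
gripper_force: 59.9
```

Run:
```python
from h import *
delta([522.2,187.5,188],[np.pi,0,np.pi/2])
```

```text
at [472.6 -66.8 189.3] [3.137 0.    1.571] F [ 0.3 -0.  -1.9] w 23.2 t 27.98
rot [0.25 0.03 0.  ]
shift m [0.2543 0.0496 0.0014]
```

carry_out:
  deltas: [0.2, 0, 0, 0.042, 0.0083, 0, 1, 0, 0, 0, 0.042, 0.0083, 0, 1, 0, 0, 0, 0.042, 0.0083, 0, 1, 0, 0, 0, 0.042, 0.0083, 0, 1, 0, 0, 0, 0.042, 0.0083, 0, 1, 0, 0, 0, 0.042, 0.0083, 0, 1, 0, 0, 0, 0, 0, 0, 1, 0, 0, 0, 0, 0, 0, 1]

```text
clock: 28.98
eef_pos: [519.8, 184.3, 186.2]
tool_rot: [-3.136, 0.002, 1.571]
force: [0.0, -0.4, -1.1]
width: 23.6
gripper_force: 59.8
```

Run:
```python
from h import *
delta([522.2,187.5,88],[np.pi,0,np.pi/2])
c=ctrl.calibration('wrist');im=ctrl.get_image('wrist')[...,::-1].copy()
src=[];dst=[]
for a,b in[(0,0),(400,0),(400,600),(0,600)]:
    dst.append([a,b]);src.append(w2pix(c,[522+(a-200)/4,205-(b-300)/4,28]))
r=cv2.warpPerspective(im,cv2.getPerspectiveTransform(np.float32(src),np.float32(dst)),(400,600),flags=cv2.INTER_CUBIC)
for k in range(0,601,100): cv2.line(r,(k,0),(k,8),(0,0,255),1);cv2.line(r,(0,k),(8,k),(0,0,255),1)
o=np.zeros((600,800,3),np.uint8);o[:,:400]=r;o[:300,400:]=cv2.resize(im,(400,300));cv2.imwrite('pics/ret.png',o)
```

```text
at [519.8 184.3 186.2] [-3.136e+00  2.000e-03  1.571e+00] F [ 0.  -0.4 -1.1] w 23.6 t 28.98
rot [-0.34  0.11  0.03]
shift m [0.0034 0.003  0.0981]
```

View pics/ret.png

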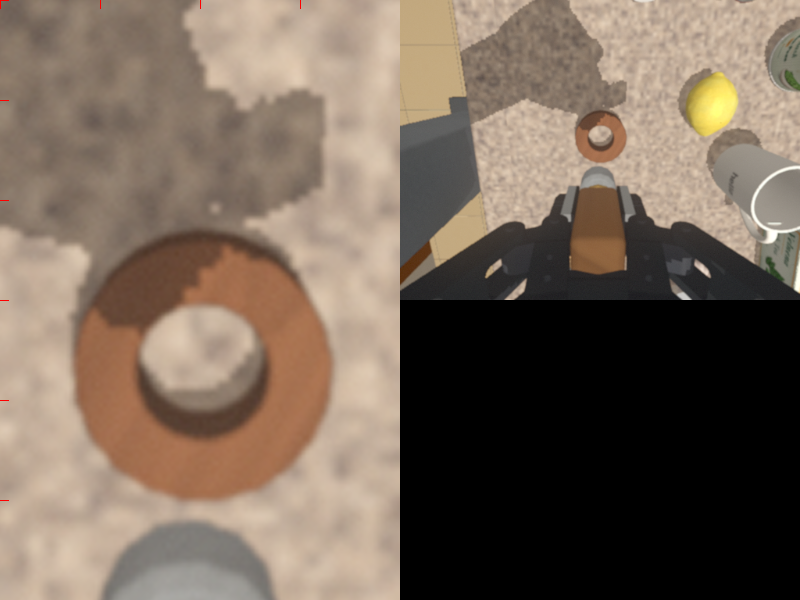

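carry_out:
  deltas: [-0.2, 0, 0, 0.0033, 0.0026, 0.01, 1, 0, 0, 0, 0, 0, 0.03, 1, 0, 0, 0, 0, 0, 0.03, 1, 0, 0, 0, 0, 0, 0.03, 1, 0, 0, 0, 0, 0, 0.01, 1, 0, 0, 0, 0, 0, 0, 1, 0, 0, 0, 0, 0, 0, 1]

```text
clock: 29.9
eef_pos: [524.0, 188.8, 78.4]
tool_rot: [3.14, -0.001, 1.571]
force: [0.1, -0.2, -1.2]
width: 23.2
gripper_force: 59.8
```

Run:
```python
from h import *
for i in range(4): delta([522.5,187.7,36],[np.pi,0,np.pi/2]);ctrl.get_image('top')
```

```text
at [524.  188.8  78.4] [ 3.140e+00 -1.000e-03  1.571e+00] F [ 0.1 -0.2 -1.2] w 23.2 t 29.9
rot [ 0.1  -0.04  0.  ]
shift m [-0.0011 -0.0016  0.0424]
at [524.1 188.9  78.6] [ 3.139e+00 -1.000e-03  1.571e+00] F [-1.  -0.4 -1.1] w 23.4 t 29.95
rot [ 0.12 -0.05  0.  ]
shift m [-0.0012 -0.0017  0.0426]
at [524.  188.8  78.6] [ 3.140e+00 -1.000e-03  1.571e+00] F [-0.1 -0.8 -2. ] w 23.1 t 30.0
rot [ 0.11 -0.04  0.01]
shift m [-0.0012 -0.0016  0.0425]
at [523.9 188.8  78.5] [ 3.140e+00 -1.000e-03  1.571e+00] F [-0.1  0.4 -1.7] w 23.4 t 30.05
rot [ 0.11 -0.04  0.01]
shift m [-0.0011 -0.0015  0.0425]
```

Adjust and enter the bore, first partly.

carry_out:
  deltas: [0, 0, 0, -0.0009, -0.0012, 0.005, 1, 0, 0, 0, 0, 0, 0.01, 1, 0, 0, 0, 0, 0, 0.01, 1, 0, 0, 0, 0, 0, 0, 1]

```text
clock: 30.6
eef_pos: [521.1, 187.3, 51.2]
tool_rot: [-3.139, 0.001, 1.571]
force: [-0.7, 0.1, -1.3]
width: 23.4
gripper_force: 59.8
```

Inside the bore without contact. Lower gently to the worktop.

carry_out:
  deltas: [0, 0, 0, 0, 0.0005, 0.006, 1, 0, 0, 0, 0, 0, 0.006, 1, 0, 0, 0, 0, 0, 0.002, 1, 0, 0, 0, 0, 0, 0, 1]

```text
clock: 31.1
eef_pos: [522.4, 187.7, 38.3]
tool_rot: [-3.141, 0.0, 1.571]
force: [-0.1, -0.0, -1.6]
width: 23.5
gripper_force: 59.8
```

carry_out:
  deltas: [0, 0, 0, 0, 0, 0.0015, 1, 0, 0, 0, 0, 0, 0.0015, 1, 0, 0, 0, 0, 0, 0, 1]

```text
clock: 31.48
eef_pos: [522.5, 187.6, 35.4]
tool_rot: [-3.142, 0.0, 1.571]
force: [0.6, 1.1, -2.3]
width: 23.1
gripper_force: 59.8
```

carry_out:
  deltas: [0, 0, 0, 0, 0, 0.001, 1, 0, 0, 0, 0, 0, 0, 1]

```text
clock: 31.72
eef_pos: [522.6, 187.7, 34.7]
tool_rot: [3.141, -0.0, 1.571]
force: [0.1, -0.1, 0.6]
width: 23.4
gripper_force: 59.9
```

carry_out:
  deltas: [0, 0, 0, 0, 0, 0, 0.4, 0, 0, 0, 0, 0, 0, 0, 0, 0, 0, 0, 0, 0, -0.5, 0, 0, 0, 0, 0, 0, -1, 0, 0, 0, 0, 0, 0, -1, 0, 0, 0, 0, 0, 0, -1, 0, 0, 0, 0, 0, -0.02, -1, 0, 0, 0, 0, 0, -0.04, -1, 0, 0, 0, 0, 0, -0.05, -1, 0, 0, 0, 0, 0, -0.05, -1, 0, 0, 0, -0.03, 0, 0, -1, 0, 0, 0, -0.03, 0, 0, -1]

```text
clock: 33.22
eef_pos: [522.8, 127.2, 195.4]
tool_rot: [3.14, -0.0, 1.572]
force: [0.2, -0.4, -0.5]
width: 85.4
gripper_force: 0.0
```

Run:
```python
from h import *
delta([464,-132.4,200])
im=ctrl.get_image('wrist')[...,::-1].copy()
cv2.imwrite('pics/back.png',im)
```

```text
at [522.8 127.2 195.4] [ 3.14  -0.     1.572] F [ 0.2 -0.4 -0.5] w 85.4 t 33.23
shift m [-0.2595 -0.0591 -0.0047]
```

View pics/back.png

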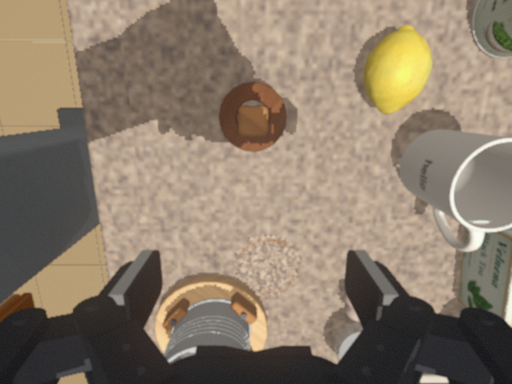

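```bash
python3 -c "
from cell import ctrl
print(ctrl.finish_job())"
```

```text
the job is handed in; nothing more can be done
None
```

I ran the smoother once round the inside of the tin's mouth with about 30° overlap, then stood it back in its stand, let go and handed the job in at about 33 s. Outward force at my readings was about 5–8 N, well under the 22 N dent limit. The last picture shows the smoother upright in its stand. I took no close-up of the tabs afterwards; that they lie flat is inferred from the steady force and the smooth path of the head.

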